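Lay the shaft in its bearing pedestals and wedge the loose pedestal just off the bed plate

ROBOT

A 6-joint arm with a two-finger parallel gripper is mounted at the origin on the work surface. World frame = base frame: x ahead of the robot, y to its left, z up, the work surface at z = 0. Lengths are in m, angles in rad, forces in N, time in s.
With the tool pointing down it reaches from about 0.375 to 0.975 m from the base axis. Payload 3.8 kg.
Tool frame: the origin (TCP) lies midway between the tips of the shut fingers; the grasp point (between the pads) lies 19 mm behind it (env.grasp_offset is the distance from the TCP to the grasp point, in m); z points along the fingers, y is the line along which they close (so a half turn about z gives the same grasp; the last joint's range is limited). The gripper opens to 85 mm and grips with 20 to 120 N. Pads are 22 mm wide; open, the fingers measure 114 mm over their backs; the gripper's body (76 mm by 85 mm) begins 54 mm behind the grasp point. The pads swing forward as they close: fully open they stand 13 mm farther back than shut.
Start: joints at [-1.246, 0.264, 1.604, -0, 1.274, -0.037], TCP at [0.239, -0.631, 0.231] pointing down, gripper open.
Joint ranges: [-2.63, 2.63], [-0.94, 2.18], [0.31, 2.57], [-1.31, 4.45], [0, 2.66], [-2.55, 2.55]. Speed limits (rad/s): [2.57, 2.57, 3.14, 3.14, 3.14, 3.14].

INTERFACE

Orientations are given as a unit quaternion [x, y, z, w].
In Python, from bench import env gives the robot as it stands. Calls block until the motion is done:
- env.move_pose(position, orientation): joint-space move of the TCP to a pose.
- env.line_to(position, v=0.15, attitude=None, contact_N=None): straight line of the TCP; attitude=None keeps the orientation; v is the mean speed in m/s. With contact_N (N) it stops when the force on the tool has changed by that much, and returns True; else False.
- env.move_joints(angles): joint-space move.
- env.release() and env.close(strength=None): open the fingers fully, or close them until they stop; strength is the grip in N (None keeps the last).
- env.dwell(seconds).
- env.solve_ik(position, orientation): joint angles nearest the present ones, or None.
- env.sense(): the state.
- env.camera(name): name is "side" or "top" or "wrist"; returns a dict with "color" (400x640x3 uint8, blue, green, red), "depth" (400x640 float32, m along the optical axis (not along the pixel's ray), 0 where there is no reading), "mtx" (3x3 intrinsics, pixels), "D" ([k1, k2, p1, p2, k3] as OpenCV has them; the pictures are not rectified), "rvec" (rotation vector, rad) and "tvec" (3), from world to camera coordinates, as OpenCV has them; the wrist camera has in their place "T_tool_cam" (4x4, takes a point from camera to tool coordinates, whose origin is the TCP and whose axes are the flange's). Camera axes: x right, y down, z forward; pixel columns grow to the right and rows downward; lengths in m; the calibration is good to about 2 mm. A picture is of the moment at which its call begins: read the wrist's pose just before it.
A pose or a line that the arm cannot do raises env.IKError and nothing moves.
- env.finish_job(): hands the job in; it is judged then, once.
The state is a dict: "clock": time; "q": joint angles; "qvel": joint speeds; "joint_torque": joint torques, N m; "ee_pos": TCP position; "tcp_rot": TCP orientation; "contact_force": force on the tool from outside, world axes, zero at the start; "ft_torque": the same for the moment, N m; "gripper_width": finger opening in m; "gripper_force": force on a finger pad.
Only numpy, scipy, OpenCV 4.12 (cv2) and the standard library are available. Lean on these libraries where they do the work, as an engineer would, in place of code of your own. Each camera call takes 0.05 s, during which the arm holds its last target. There are 200 camera calls.

TASK

Lower the steel shaft gently, without dropping it, into the open half-round saddles of the two green bearing pedestals, with its ends sticking out evenly, and let go of it. Then take the steel wedge, lay it flat on the bed plate and push it straight in, thin end first, into the hollow under the loose pedestal until that pedestal, with the shaft in it, just lifts off the plate: about 2 mm of gap, ready for a shim. Finish like that, still gripping the wedge so that it cannot creep back, and leave the bearing caps, spanner and tape measure where they are.

Things in the scene. Friction and masses are not known exactly. Their poses are not given: they have to be found in the camera images.
- shaft: plain round steel shaft, 20 mm diameter, 220 mm long, about 0.54 kg, lying in two vee notches of a timber cradle (24 mm thick blocks, 70 mm either side of the cradle's middle; free to grip between them). Origin: the shaft's centre, on its axis, 44 mm above the table at the start; x runs along the shaft. Both ends are alike.
- bed: fixed steel bed plate 380 x 150 x 12 mm on the table, carrying both pedestals. Origin: centre of its underside; z up, top face at z = 12 mm; x runs along the shaft line from the fixed pedestal (centre x = -140 mm) past the loose one (centre x = +20 mm) to the plate's bare end, from where the wedge is pushed in, towards -x; y across.
- fixed_pedestal: green lower half of a bearing pedestal, bolted tight. 44 mm along the shaft, 120 mm across the feet, body 59 mm wide, 40 mm high. Origin: centre of its underside, on the plate's top; axes as the bed's. Brass half-round bore open at the top, axis 40 mm above the plate, 21 mm wide, bevelled to 27 mm at the mouth. Studs with nuts, 36 mm high, at y = +48 and -48 mm.
- pedestal (a joint): lift of the loose pedestal (m): 0 = standing on the plate, positive = raised. Same casting as the fixed one, 0.6 kg, nearer the plate's bare end; it slides straight up on its two studs, whose nuts are backed off 8 mm. Under it, between its feet, a hollow 44 mm wide and 6 mm high runs right through along the shaft line.
- mouth (a point): fixed point on the plate's top face below the middle of the loose pedestal's outboard edge (bed x = +42 mm, y = 0): the mouth of the hollow under it. The hollow runs from here 44 mm in the bed's -x direction.
- seat (a point): fixed point of the bed midway between the saddles (80 mm from each), at the height of the bore axis, 40 mm above the plate's top (52 mm above the table). The seated shaft's centre belongs here; it settles about 0.5 mm lower.
- wedge: steel taper wedge 120 x 28 mm, 0.275 kg, flat on the table; 3 mm thick at the tip (-x end), 18 mm at the red tail (+x end). Origin: centre of its underside, 60 mm from either end; z up. On the plate it meets the pedestal with its tip 24 mm past the mouth; each further 8 mm of push lifts 1 mm. It takes 10 to 20 N of push; friction keeps it from sliding back.
- cap1: loose green bearing cap, 44 x 59 x 28 mm, lying at the far side; origin centre of its underside; leave alone
- cap2: the second bearing cap, the same; leave alone
- spanner: steel spanner 170 mm long lying at the far side; leave alone
- tape_measure: black and yellow tape measure, 70 x 66 x 34 mm; origin centre of its underside; leave alone
There are look-alikes about, which are no part of the job. Leave any orange, turquoise or yellow look-alike of the wedge alone.

How it is judged:
By the outcome, as a careful person would: the job done as asked, in the order asked, and still so for the second after the job is handed in, while the arm keeps its last pose, push and grip.
It also fails if it takes over 58 s, if anything falls off the work surface, if the arm or the gripper's body presses on something with over 40 N, if the wrist force passes 120 N, or if a joint passes its speed limit or range.

## Working session

There is one attempt and no reset: what is moved stays moved. The work goes in short steps, each a Python script; the robot and the scene stay as the last script left them, time stands still between calls to the robot, and variables do not carry over. Pictures are saved under pics/ and viewed, at most 14 in all, crops included, and the job is handed in when it is done.

```bash
ls; mkdir -p pics
python3 - <<'E'
from bench import env
import cv2,numpy as np,pickle
d={}
for n in("top","side"):
    c=env.camera(n);d[n]=c;cv2.imwrite(f"pics/{n}0.png",c["color"])
    print(n,c["mtx"].round(1).tolist(),c["D"],c["rvec"],c["tvec"])
pickle.dump(d,open("d0.pkl","wb"))
s=env.sense();print(s["clock"],s["ee_pos"],s["tcp_rot"],s["contact_force"],s["gripper_width"],env.grasp_offset)
E
```

```text
pics
top [[495.2, 0.0, 317.2], [0.0, 495.2, 209.2], [0.0, 0.0, 1.0]] [-0.10589209  0.          0.          0.          0.        ] [ 2.13139888 -2.18027363  0.16332745] [0.07737831 0.62608898 1.23684388]
side [[444.1, 0.0, 318.8], [0.0, 444.1, 197.5], [0.0, 0.0, 1.0]] [-0.08377863  0.          0.          0.          0.        ] [ 1.02286155 -2.5461855   0.90492168] [0.48704243 0.32072119 1.17516174]
0.1 [ 0.23870397 -0.6306613   0.23007888] [ 9.83681108e-01  1.79917852e-01 -1.47373299e-04 -1.01171778e-03] [-0.02662514  0.06303906  0.27773178] 0.08542411580332043 0.0187
```

View pics/top0.png

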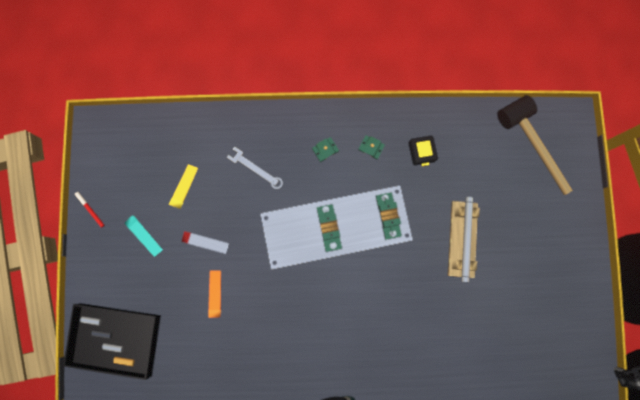

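View pics/side0.png

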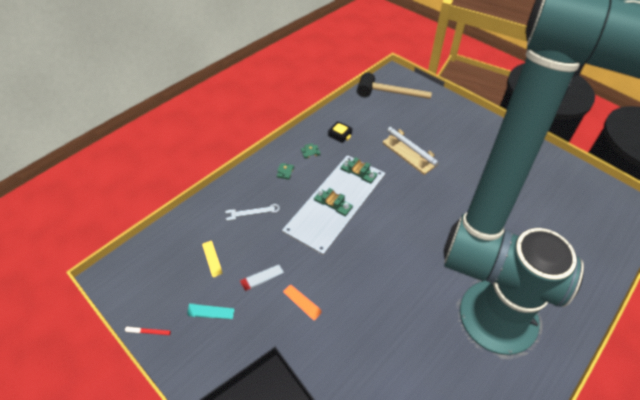

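Candidates for the wedge in the top view: steel with a red tail at (205,243), yellow at (183,186), turquoise at (145,236), orange at (214,294), red/white marker at (90,210), and small steel bars in the tray at (90,321) and (112,348). I choose (205,243): its red tail is at (187,238) and its tip at (228,248). The shaft is at (467,240) on the cradle; the hammer handle at (545,160) is not it. The bed has the fixed pedestal at (389,216), the loose one at (329,228), and its bare end to the left.

```bash
cat > h.py <<'E'
import cv2,numpy as np,pickle
from scipy.spatial.transform import Rotation as R
def cam(c,T=None):
    """camera pose in world: R_wc, origin"""
    if "rvec" in c:
        M=cv2.Rodrigues(np.array(c["rvec"],float))[0]; return M.T,-M.T@np.ravel(c["tvec"])
    W=T@c["T_tool_cam"]; return W[:3,:3],W[:3,3]
def rays(c,uv,T=None):
    p=cv2.undistortPoints(np.float64(uv).reshape(-1,1,2),c["mtx"],np.array(c["D"]))[:,0]
    M,o=cam(c,T); return o,np.c_[p,np.ones(len(p))]@M.T
def plane(c,uv,z,T=None):
    o,d=rays(c,uv,T); return o+d*((z-o[2])/d[:,2])[:,None]
def tri(obs):
    """obs: list of (origin,dir) -> nearest point, rms miss"""
    A=0;b=0;P=[]
    for o,d in obs:
        d=d/np.linalg.norm(d);Q=np.eye(3)-np.outer(d,d);A=A+Q;b=b+Q@o;P.append((o,Q))
    x=np.linalg.solve(A,b); return x,max(np.linalg.norm(Q@(x-o)) for o,Q in P)
def toolT(s):
    T=np.eye(4);T[:3,:3]=R.from_quat(s["tcp_rot"]).as_matrix();T[:3,3]=s["ee_pos"];return T
def project(c,X,T=None):
    M,o=cam(c,T);return cv2.projectPoints(np.float64(X).reshape(-1,3),cv2.Rodrigues(M.T)[0],-M.T@o,c["mtx"],np.array(c["D"]))[0][:,0]
def blob(c,mask,box):
    m=np.zeros(mask.shape,np.uint8);x0,y0,x1,y1=box;m[y0:y1,x0:x1]=mask[y0:y1,x0:x1].astype(np.uint8)*255
    n,l,st,ce=cv2.connectedComponentsWithStats(m);i=1+np.argmax(st[1:,4])
    k=max(cv2.findContours((l==i).astype(np.uint8),0,2)[0],key=len);return k[:,0],ce[i],st[i,4]
def down(xdir):
    """tool pointing down with closing axis (y) along horizontal dir xdir"""
    y=np.r_[xdir[:2],0]/np.linalg.norm(xdir[:2]);z=np.r_[0,0,-1.];return R.from_matrix(np.c_[np.cross(y,z),y,z]).as_quat()
E
python3 - <<'E'
from h import *
d=pickle.load(open("d0.pkl","rb"))
def steel(im):
    h=cv2.cvtColor(im,cv2.COLOR_BGR2HSV);return (h[...,1]<60)&(h[...,2]>125)
for n,boxes in dict(top=dict(bed=(250,175,425,280),shaft=(445,185,490,290),wedge=(175,225,235,258)),side=dict(bed=(270,140,395,260),shaft=(380,115,445,175),wedge=(235,258,290,295))).items():
    c=d[n];m=steel(c["color"])
    for k,b in boxes.items():
        ct,ce,a=blob(c,m,b);r=cv2.minAreaRect(ct);bx=cv2.boxPoints(r)
        z=dict(bed=.012,shaft=.044,wedge=.01)[k]
        print(n,k,a,ce.round(1),r[1],r[2],"\n",plane(c,bx,z).round(4).tolist(), plane(c,[ce],z).round(4).tolist())
c=d["top"]["color"];cv2.imwrite("pics/wcrop.png",cv2.resize(np.hstack([c[215:275,165:245],d["side"]["color"][240:300,225:305]]),None,fx=5,fy=5,interpolation=cv2.INTER_CUBIC))
E
```

```text
top bed 7053 [331.1 227.8] (58.246490478515625, 145.51817321777344) 78.69007110595703 
 [[0.6261, 0.217, 0.012], [0.6949, -0.1652, 0.012], [0.541, -0.1884, 0.012], [0.4753, 0.1885, 0.012]] [[0.5817, 0.0273, 0.012]]
top shaft 657 [467.  239.5] (8.125310897827148, 85.2713623046875) 2.544804573059082 
 [[0.4333, -0.3018, 0.044], [0.6545, -0.3253, 0.044], [0.6531, -0.3471, 0.044], [0.4317, -0.3231, 0.044]] [[0.5396, -0.3238, 0.044]]
top wedge 487 [208.2 243.1] (40.169254302978516, 12.191105842590332) 15.255120277404785 
 [[0.5477, 0.4076, 0.01], [0.5787, 0.3993, 0.01], [0.5487, 0.2962, 0.01], [0.518, 0.3047, 0.01]] [[0.5483, 0.3519, 0.01]]
side bed 4078 [330.9 207.4] (50.343135833740234, 111.82491302490234) 37.87498474121094 
 [[0.6301, 0.2185, 0.012], [0.7342, -0.2135, 0.012], [0.5387, -0.1938, 0.012], [0.4683, 0.2135, 0.012]] [[0.5764, 0.0477, 0.012]]
side shaft 464 [412.7 145.1] (62.03166198730469, 10.25386905670166) 36.38435363769531 
 [[0.6598, -0.3248, 0.044], [0.6715, -0.3752, 0.044], [0.4347, -0.345, 0.044], [0.4279, -0.2985, 0.044]] [[0.5407, -0.3291, 0.044]]
side wedge 534 [264.8 275.3] (15.71069049835205, 38.38591384887695) 65.0952377319336 
 [[0.5865, 0.3945, 0.01], [0.5545, 0.2901, 0.01], [0.5068, 0.3091, 0.01], [0.5393, 0.4108, 0.01]] [[0.5471, 0.3531, 0.01]]
```

View pics/wcrop.png

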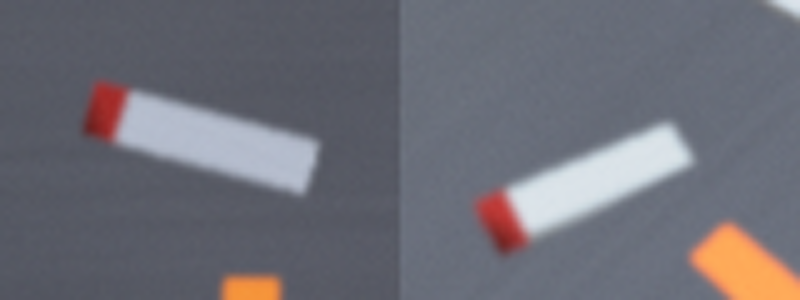

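The close crop confirms the plain steel wedge, red tail left (105,110) and tip right (310,165) in the top half. Next I check arm reach and IK, then take two wrist views above the shaft.

Run:
```python
from h import *
from bench import env
sd=np.r_[.2213,-.0235,0];sd/=np.linalg.norm(sd);bx=np.r_[-.177,.984,0]
ps=np.r_[.543,-.324,0]; pl=np.r_[.5843,.013,0]-.06*bx; wd=np.r_[-.28,-.96,0]
perp=lambda v:np.r_[-v[1],v[0],0]
for sg in(1,-1):
    for n,p,v in(("shaft",ps,sd),("seat",pl,bx),("wedge",np.r_[.555,.37,0],wd),("push",np.r_[.5843,.013,0]+.12*bx,bx)):
        q=env.solve_ik(p+[0,0,.15],down(sg*perp(v)));print(sg,n,None if q is None else np.round(q,2))
c=env.camera("wrist");print(c["T_tool_cam"].round(4),c["mtx"])
```

```text
1 shaft [-0.58  0.25  1.78 -0.    1.11 -2.04]
1 seat None
1 wedge [ 0.55  0.31  1.7  -0.    1.13  0.83]
1 push None
-1 shaft [-0.58  0.25  1.78 -0.    1.11  1.1 ]
-1 seat [-0.12  0.18  1.86 -0.    1.1  -0.3 ]
-1 wedge [ 0.55  0.31  1.7  -0.    1.13 -2.31]
-1 push [ 0.19  0.15  1.9  -0.    1.1   0.01]
[[-1.100e-03 -9.533e-01 -3.022e-01  7.740e-02]
 [ 1.000e+00 -1.300e-03  2.000e-04  1.200e-03]
 [-6.000e-04 -3.022e-01  9.533e-01 -1.430e-01]
 [ 0.000e+00  0.000e+00  0.000e+00  1.000e+00]] [[281.31631555   0.         315.4484432 ]
 [  0.         281.31631555 194.02235323]
 [  0.           0.           1.        ]]
```

Run:
```python
from h import *
from bench import env
sd=np.r_[.2213,-.0235,0];sd/=np.linalg.norm(sd);bx=np.r_[-.177,.984,0];bx/=np.linalg.norm(bx)
perp=lambda v:np.r_[-v[1],v[0],0]
pl=np.r_[.5843,.013,0]-.06*bx;ps=np.r_[.543,-.324,0]
out=[]
def snap(n):
    s=env.sense();c=env.camera("wrist");out.append((n,c,toolT(s)));cv2.imwrite(f"pics/w_{n}.png",c["color"])
qb=down(-perp(bx));b=pl+.05*bx
env.move_pose(b+.05*perp(bx)+[0,0,.25],qb);env.dwell(.1);snap("bed1")
env.line_to(b-.05*perp(bx)+[0,0,.25],v=.25);env.dwell(.1);snap("bed2")
qs=down(-perp(sd))
env.move_pose(ps+.04*perp(sd)+[0,0,.2],qs);env.dwell(.1);snap("sh1")
env.line_to(ps-.02*perp(sd)+[0,0,.2],v=.25);env.dwell(.1);snap("sh2")
pickle.dump(out,open("w.pkl","wb"));print(env.sense()["clock"])
cv2.imwrite("pics/wb.png",cv2.resize(np.hstack([out[0][1]["color"],out[2][1]["color"]]),(800,250)))
```

```text
5.375
```

View pics/w_bed1.png

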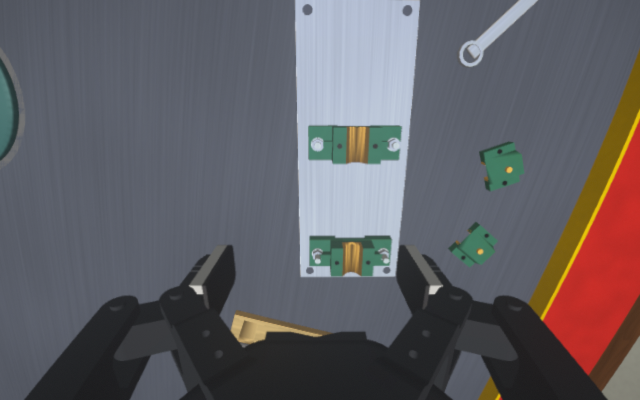

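View pics/w_sh1.png

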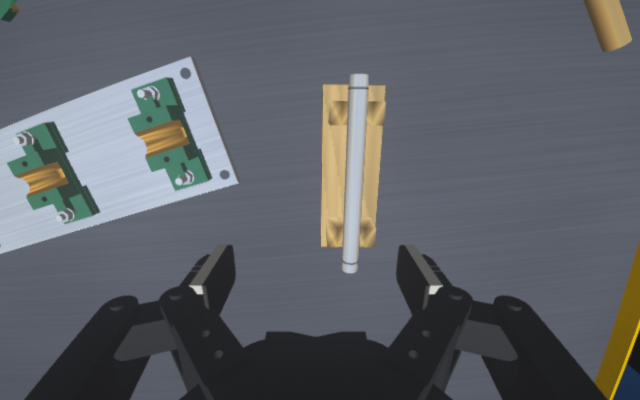

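Bed view: brass bores at (357,145) loose and (352,258) fixed, with four plate holes at (308,9), (407,10), (309,271) and (387,270). Shaft view: the shaft runs from (359,75) to (350,270), with free space between the cradle blocks.

Run:
```python
from h import *
out=pickle.load(open("w.pkl","rb"));d=pickle.load(open("d0.pkl","rb"))
V={n:(c,T) for n,c,T in out}
V["top"]=(d["top"],None);V["side"]=(d["side"],None)
def hsv(c): return cv2.cvtColor(c["color"],cv2.COLOR_BGR2HSV)
# brass centroids
B={}
seed=[np.r_[.5843,.013,.045]+k*np.r_[-.177,.984,0] for k in(-.14,.02)]
for n in("bed1","bed2","sh1","sh2","top","side"):
    c,T=V[n];h=hsv(c);m=((h[...,0]>8)&(h[...,0]<26)&(h[...,1]>110)&(h[...,2]>80))
    for i,s in enumerate(seed):
        u=project(c,s,T)[0]
        if not(20<u[0]<620 and 15<u[1]<385):continue
        r=12 if n in("top","side") else 28
        b=np.clip([u[0]-r,u[1]-r,u[0]+r,u[1]+r],0,640).astype(int)
        try: ct,ce,a=blob(c,m,b)
        except Exception as e: print(n,i,"none");continue
        rc=cv2.minAreaRect(ct);B.setdefault(i,[]).append((n,ce,rays(c,[ce],T)))
        print("brass",i,n,u.round(),ce.round(1),a,np.round(rc[1],1),plane(c,[ce],.047,T).round(4)[0])
for i in B:
    o=[(r[0],r[1][0]) for _,_,r in B[i]];print("tri brass",i,tri(o)[0].round(4),round(tri(o)[1],4), "wrist only",tri([(r[0],r[1][0]) for n,_,r in B[i] if n[:2]in("be","sh")]))
# holes
for n in("bed1","bed2","sh1"):
    c,T=V[n];g=cv2.cvtColor(c["color"],cv2.COLOR_BGR2GRAY);h=hsv(c)
    st=((h[...,1]<70)&(h[...,2]>140)).astype(np.uint8)
    u0=project(c,[.5843,.013,.012],T)[0]
    ks,hi=cv2.findContours(st,cv2.RETR_CCOMP,2)
    res=[]
    for k,hh in zip(ks,hi[0]):
        if hh[3]>=0 and 20<cv2.contourArea(k)<250:
            M=cv2.moments(k);u=[M["m10"]/M["m00"],M["m01"]/M["m00"]];res.append(u);print("hole",n,np.round(u,1),cv2.contourArea(k),plane(c,[u],.012,T).round(4)[0])
# shaft
E={}
for n in("sh1","sh2","top","side"):
    c,T=V[n];h=hsv(c);m=(h[...,1]<60)&(h[...,2]>115)
    u=project(c,[[.433,-.312,.044],[.653,-.336,.044]],T);b=np.r_[u.min(0)-14,u.max(0)+14].astype(int)
    m=cv2.morphologyEx(m.astype(np.uint8),cv2.MORPH_CLOSE,np.ones((5,5)))>0
    ct,ce,a=blob(c,m,np.clip(b,0,640));(x,y),(w,hh),an=cv2.minAreaRect(ct)
    bp=cv2.boxPoints(((x,y),(w,hh),an));e=[(bp[i]+bp[(i+1)%4])/2 for i in range(4) if np.linalg.norm(bp[i]-bp[(i+1)%4])<40]
    e=sorted(e,key=lambda p:np.linalg.norm(p-u[0]));P=plane(c,e,.044,T)
    print("shaft",n,a,np.round((w,hh),1),np.round(e,1).tolist(),P.round(4).tolist(),"mid",P.mean(0).round(4),"L",np.linalg.norm(P[1]-P[0]).round(4))
    for i in(0,1):E.setdefault(i,[]).append((rays(c,[e[i]],T)))
for i in E:
    for nm,idx in(("wrist",(0,1)),("all",(0,1,2,3))):
        print(i,nm,*tri([(E[i][j][0],E[i][j][1][0]) for j in idx]))
```

```text
brass 0 bed1 [351. 258.] [352. 257.] 529 [31. 18.] [ 0.6092 -0.1214  0.047 ]
brass 1 bed1 [356. 143.] [357.2 143.5] 666 [34. 19.] [0.5821 0.0331 0.047 ]
brass 0 bed2 [281. 259.] [280.2 257.6] 526 [31. 18.] [ 0.6083 -0.1216  0.047 ]
brass 1 bed2 [276. 144.] [275.7 144.2] 604 [33.6 18.2] [0.5812 0.0331 0.047 ]
brass 0 sh1 [160. 140.] [164.2 137. ] 1042 [26. 45.] [ 0.6114 -0.1307  0.047 ]
brass 1 sh1 [ 39. 181.] [ 44.2 177.7] 884 [23.7 44. ] [0.5838 0.0228 0.047 ]
brass 0 sh2 [106. 140.] [110.5 136.9] 1034 [25.9 46.8] [ 0.6119 -0.132   0.047 ]
brass 0 top [390. 215.] [388.6 214.2] 137 [ 8.8 15.4] [ 0.6099 -0.121   0.047 ]
brass 1 top [329. 227.] [328.6 226.4] 129 [ 8.6 14.7] [0.5817 0.0351 0.047 ]
brass 0 side [359. 166.] [356.8 167.3] 70 [ 7.2 10.8] [ 0.6104 -0.1131  0.047 ]
brass 1 side [333. 197.] [330.9 198.5] 83 [ 7.7 12.2] [0.5821 0.0427 0.047 ]
tri brass 0 [ 0.6114 -0.1242  0.0381] 0.0059 wrist only (array([ 0.61047491, -0.12609773,  0.03907341]), np.float64(0.0024795388207875194))
tri brass 1 [0.5832 0.0338 0.0381] 0.0051 wrist only (array([0.58210785, 0.03192951, 0.03905129]), 
[... 1440 characters left out ...]
^^^
  File "h.py", line 9, in rays
    p=cv2.undistortPoints(np.float64(uv).reshape(-1,1,2),c["mtx"],np.array(c["D"]))[:,0]
      ~~~~~~~~~~~~~~~~~~~^^^^^^^^^^^^^^^^^^^^^^^^^^^^^^^^^^^^^^^^^^^^^^^^^^^^^^^^^^
cv2.error: OpenCV(4.12.0) /io/opencv/modules/calib3d/src/undistort.dispatch.cpp:347: error: (-215:Assertion failed) CV_IS_MAT(_src) && CV_IS_MAT(_dst) && (_src->rows == 1 || _src->cols == 1) && (_dst->rows == 1 || _dst->cols == 1) && _src->cols + _src->rows - 1 == _dst->rows + _dst->cols - 1 && (CV_MAT_TYPE(_src->type) == CV_32FC2 || CV_MAT_TYPE(_src->type) == CV_64FC2) && (CV_MAT_TYPE(_dst->type) == CV_32FC2 || CV_MAT_TYPE(_dst->type) == CV_64FC2) in function 'cvUndistortPointsInternal'
```

Run:
```python
from h import *
out=pickle.load(open("w.pkl","rb"));d=pickle.load(open("d0.pkl","rb"))
V={n:(c,T) for n,c,T in out};V["top"]=(d["top"],None);V["side"]=(d["side"],None)
E={0:[],1:[]};im=[]
for n in("sh1","sh2","top","side"):
    c,T=V[n];h=cv2.cvtColor(c["color"],cv2.COLOR_BGR2HSV);m=((h[...,1]<50)&(h[...,2]>135)).astype(np.uint8)
    u=project(c,[[.433,-.312,.044],[.653,-.336,.044]],T)
    band=np.zeros_like(m);cv2.line(band,*[tuple(map(int,p)) for p in u+(u-u[::-1])*.08],1,44 if n[:2]=="sh" else 16);m&=band
    p=np.argwhere(m)[:,::-1].astype(np.float32)
    for _ in range(3):
        vx,vy,x,y=cv2.fitLine(p,cv2.DIST_HUBER,0,.01,.01).ravel();a=np.r_[vx,vy];w=(p-[x,y])@[-vy,vx];p=p[abs(w)<(14 if n[:2]=="sh" else 6)]
    t=(p-[x,y])@a;w=(p-[x,y])@[-vy,vx]
    e=[np.r_[x,y]+a*k for k in np.percentile(t,[.3,99.7])];e=sorted(e,key=lambda q:np.linalg.norm(q-u[0]))
    P=plane(c,e,.044,T);print(n,len(p),"w",np.percentile(w,[1,99]).round(1),np.round(e,1).tolist(),P.round(4)[:,:2].tolist(),"mid",P.mean(0).round(4),"L",np.linalg.norm(P[1]-P[0]).round(4))
    for i in(0,1):E[i].append(rays(c,[e[i]],T))
for i in E:
    for nm,idx in(("wrist",(0,1)),("top+side",(2,3)),("all",(0,1,2,3))):print(i,nm,*tri([(E[i][j][0],E[i][j][1][0]) for j in idx]))
```

```text
sh1 3375 w [-8.6  8.6] [[349.1, 271.9], [359.4, 73.8]] [[0.4267, -0.3133], [0.6509, -0.3393]] mid [ 0.5388 -0.3263  0.044 ] L 0.2257
sh2 3460 w [-8.9  8.9] [[299.8, 272.0], [297.7, 72.9]] [[0.4266, -0.3125], [0.6511, -0.3381]] mid [ 0.5388 -0.3253  0.044 ] L 0.226
top 602 w [-3.6  3.5] [[464.9, 281.0], [469.3, 197.0]] [[0.4329, -0.312], [0.651, -0.3372]] mid [ 0.5419 -0.3246  0.044 ] L 0.2196
side 394 w [-3.5  3.3] [[436.2, 162.7], [387.7, 127.1]] [[0.434, -0.3154], [0.6605, -0.342]] mid [ 0.5472 -0.3287  0.044 ] L 0.2281
0 wrist [ 0.42910868 -0.31303859  0.04779541] 9.50955496695517e-05
0 top+side [ 0.43254199 -0.31085105  0.0484849 ] 0.0004638895987276345
0 all [ 0.43153069 -0.31189018  0.04942769] 0.0020791229158893666
1 wrist [ 0.6504539  -0.33838351  0.04957412] 3.592353880529522e-06
1 top+side [ 0.65103968 -0.33163028  0.05641205] 0.0024727880085522705
1 all [ 0.65169246 -0.33668211  0.0506256 ] 0.004735925590963836
```

```bash
cat >> h.py <<'E'
bx=np.r_[-.1762,.9844,0];bx/=np.linalg.norm(bx);perp=lambda v:np.r_[-v[1],v[0],0]
BC=np.r_[.5850,.01125,0];seat=BC-.06*bx;by=perp(bx)
qb=down(-by)
E
python3 - <<'E'
from h import *
from bench import env
sd=np.r_[.9934,-.1145,0];ps=np.r_[.5408,-.3256,0];qs=down(-perp(sd))
env.move_pose(ps+[0,0,.10],qs)
print("hit",env.line_to(ps+[0,0,.027],v=.08,contact_N=8))
s0=env.sense();env.close(60);s=env.sense();print(s0["ee_pos"],s["ee_pos"],s["gripper_width"],s["gripper_force"],s["contact_force"])
env.line_to(ps+[0,0,.16],v=.12);env.dwell(.2);s=env.sense();print(s["clock"],s["gripper_width"],s["contact_force"],s["ft_torque"])
env.move_pose(seat+[0,0,.12],qb);env.dwell(.3)
s=env.sense();out=[(n,env.camera(n),toolT(s)) for n in("wrist","top","side")];pickle.dump(out,open("hold.pkl","wb"))
print(s["clock"],s["ee_pos"],s["contact_force"],s["ft_torque"])
cv2.imwrite("pics/hold.png",out[0][1]["color"])
E
```

```text
hit False
[ 0.54135346 -0.32593833  0.02758074] [ 0.54096585 -0.32483279  0.02743621] 0.017873251024726682 58.65015506744385 [-0.9405643   4.25266146  5.47650277]
9.0083 0.018244115787188375 [-0.5205623   0.16381853 -5.94775766] [ 0.01714802 -0.02634318 -0.01515423]
10.575 [ 0.59567454 -0.04856767  0.12013932] [-0.69244105 -0.22718547 -6.28262063] [0.00064861 0.03103254 0.03383994]
```

View pics/hold.png

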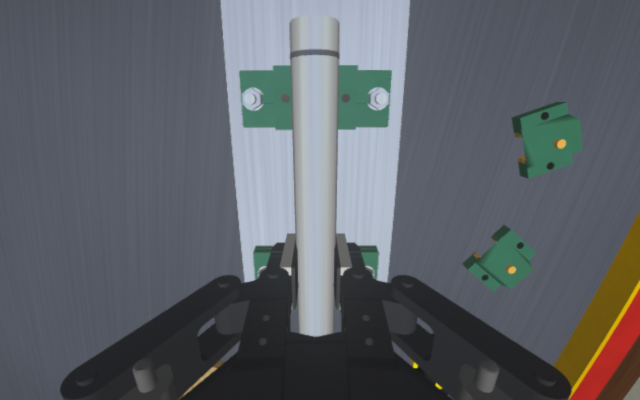

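The wrist view shows the shaft centred laterally: axis at column 315, stud tips at 252 and 378 (mean 315). Now I check its lengthwise centre before lowering.

Run:
```python
from h import *
out={n:(c,T) for n,c,T in pickle.load(open("hold.pkl","rb"))}
c,T=out["wrist"];h=cv2.cvtColor(c["color"],cv2.COLOR_BGR2HSV)
g=c["color"][...,2].astype(int);print("col315",g[8:30,305].tolist())
zc=T[2,3]+.0165
for v in(18,20,22,24): print(v,[(plane(c,[[315,v]],z,T)[0]-seat)[:3]@bx for z in(zc,zc+.008)])
for n in("top","side"):
    c,_=out[n];h=cv2.cvtColor(c["color"],cv2.COLOR_BGR2HSV)
    u=project(c,[seat+[0,0,zc]-.11*bx,seat+[0,0,zc]+.11*bx]);print(n,u.round(1).tolist())
    x0,y0=(u.min(0)-25).astype(int);x1,y1=(u.max(0)+25).astype(int)
    cv2.imwrite(f"pics/h_{n}.png",c["color"][y0:y1,x0:x1]);print(x0,y0)
a,b=[cv2.resize(cv2.imread(f"pics/h_{n}.png"),None,fx=3,fy=3) for n in("top","side")]
H=max(a.shape[0],b.shape[0]);f=lambda i:cv2.copyMakeBorder(i,0,H-i.shape[0],0,0,0)
m=np.hstack([f(a),f(b)]);k=min(1,800/m.shape[1],600/m.shape[0]);print(m.shape,k);cv2.imwrite("pics/hold2.png",cv2.resize(m,None,fx=k,fy=k))
```

```text
col315 [169, 169, 169, 170, 170, 170, 171, 175, 176, 177, 177, 177, 178, 177, 177, 177, 177, 178, 178, 178, 178, 178]
18 [np.float64(0.1090063547096389), np.float64(0.10686937257892577)]
20 [np.float64(0.1082777488549568), np.float64(0.10618683137789565)]
22 [np.float64(0.10754730002391792), np.float64(0.10550256371901737)]
24 [np.float64(0.1068149861278508), np.float64(0.10481654891013173)]
top [[408.8, 207.1], [319.3, 225.1]]
294 182
side [[366.3, 140.1], [328.8, 183.6]]
303 115
(279, 681, 3) 1
```

View pics/hold2.png

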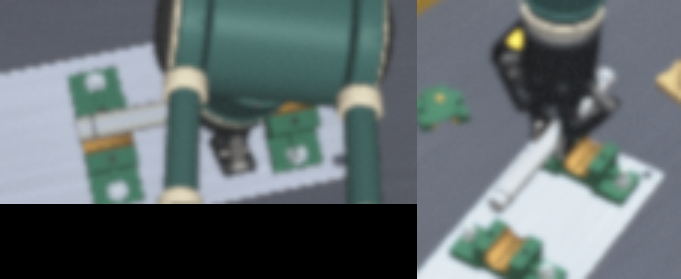

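Run:
```python
from h import *
from bench import env
p=seat+.0028*bx
env.line_to(p+[0,0,.045],v=.1);env.dwell(.2);print(env.sense()["ee_pos"])
h=env.line_to(p+[0,0,.0335],v=.015,contact_N=3.5);s=env.sense();print(h,s["ee_pos"],s["contact_force"],s["ft_torque"],s["clock"])
```

```text
[ 0.59595757 -0.04519125  0.04610081]
True [ 0.59497807 -0.04499033  0.03482905] [0.56996729 0.0623061  6.05351883] [ 0.01601877 -0.07547386 -0.07251008] 12.4667
```

Contact came at TCP z 0.0348, against an expected 0.0349, so the shaft is seated. I release it and look.

Run:
```python
from h import *
from bench import env
env.release();s=env.sense();print(s["clock"],s["gripper_width"])
p=s["ee_pos"].copy();env.line_to(p+[0,0,.12],v=.2);
out=[]
env.move_pose(seat+.05*bx+.05*by+[0,0,.25],qb);env.dwell(.1);s=env.sense();out.append(("w1",env.camera("wrist"),toolT(s)))
env.line_to(seat+.05*bx-.05*by+[0,0,.25],v=.25);env.dwell(.1);s=env.sense();out.append(("w2",env.camera("wrist"),toolT(s)))
pickle.dump(out,open("seated.pkl","wb"));print(s["clock"])
E2={0:[],1:[]};holes={}
for n,c,T in out:
    h=cv2.cvtColor(c["color"],cv2.COLOR_BGR2HSV)
    for a,e in((-1,-.11),(1,.11)):
        print(n,a,"end pred",project(c,seat+e*bx+[0,0,.0515],T)[0].round(1))
    im=out[0][1]["color"]
cv2.imwrite("pics/seated.png",cv2.resize(np.hstack([o[1]["color"][60:320,200:440] for o in out]),None,fx=1.65,fy=1.65))
```

```text
13.125 0.0853468866891924
15.2167
w1 -1 end pred [352.3 281.2]
w1 1 end pred [359.6 119.7]
w2 -1 end pred [281.3 280.4]
w2 1 end pred [274.1 119.5]
```

View pics/seated.png

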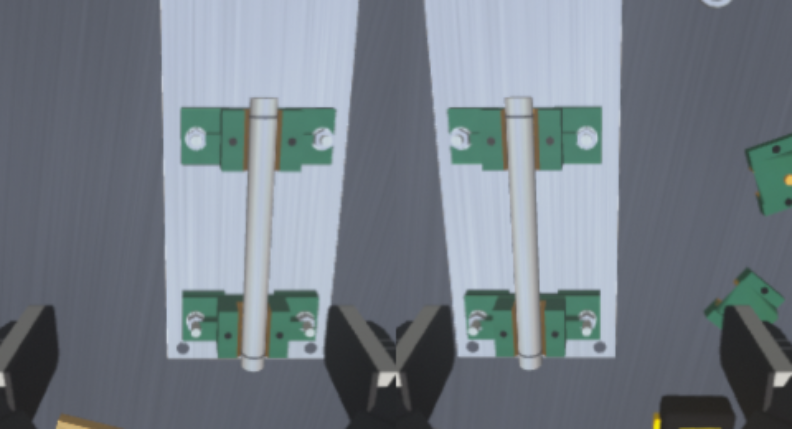

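Run:
```python
from h import *
for n,c,T in pickle.load(open("seated.pkl","rb")):
    g=cv2.cvtColor(c["color"],cv2.COLOR_BGR2GRAY).astype(int)
    for e in(-.11,.11):
        u=project(c,[seat+e*bx+[0,0,z] for z in(.0415,.0515,.0615)],T);x=int(round(u[1,0]));y=int(u[1,1])
        print(n,e,"pred rows bottom/axis/crown",u[:,1].round(1),"rows from",y-8,g[y-8:y+14,x-1:x+2].mean(1).round().astype(int).tolist())
```

```text
w1 -0.11 pred rows bottom/axis/crown [277.1 281.2 285.5] rows from 273 [194, 194, 189, 142, 129, 183, 192, 193, 193, 193, 191, 181, 119, 100, 99, 99, 99, 99, 99, 98, 99, 99]
w1 0.11 pred rows bottom/axis/crown [119.3 119.7 120.2] rows from 111 [194, 193, 193, 193, 194, 194, 193, 184, 149, 189, 194, 194, 194, 194, 194, 194, 194, 193, 182, 143, 129, 166]
w2 -0.11 pred rows bottom/axis/crown [276.3 280.4 284.7] rows from 272 [190, 190, 187, 156, 126, 178, 189, 190, 190, 190, 190, 184, 126, 101, 99, 99, 99, 99, 99, 99, 99, 98]
w2 0.11 pred rows bottom/axis/crown [119.1 119.5 119.9] rows from 111 [196, 196, 196, 196, 196, 195, 191, 172, 167, 192, 195, 196, 195, 196, 196, 196, 195, 194, 179, 132, 144, 191]
```

Shaft ends: near edge at row 285.0 against a predicted 285.5, far edge at 119 against 120. That is about 1 mm off centre, so it lies evenly in both bores. Now the wedge.

Run:
```python
from h import *
from bench import env
wd=np.r_[-.28,-.96,0];wc=np.r_[.550,.358,0];q=down(perp(wd));out=[]
for i,k in enumerate((.04,-.04)):
    P=wc-.02*wd+k*perp(wd)+[0,0,.17]
    env.move_pose(P,q) if i==0 else env.line_to(P,v=.25)
    env.dwell(.1);s=env.sense();out.append((f"g{i}",env.camera("wrist"),toolT(s)))
pickle.dump(out,open("wedge.pkl","wb"));print(s["clock"])
cor=[]
for n,c,T in out:
    h=cv2.cvtColor(c["color"],cv2.COLOR_BGR2HSV)
    st=(h[...,1]<60)&(h[...,2]>135);rd=((h[...,0]<8)|(h[...,0]>172))&(h[...,1]>120)&(h[...,2]>50)
    m=st|rd;u=project(c,[wc+[0,0,.01]],T)[0].astype(int)
    ct,ce,a=blob(c,m,np.clip([u[0]-80,u[1]-110,u[0]+80,u[1]+110],0,640))
    r=cv2.minAreaRect(ct);bp=cv2.boxPoints(r)
    ap=cv2.approxPolyDP(ct.reshape(-1,1,2),4,True)[:,0]
    print(n,u,a,np.round(r[1],1),ap.tolist());print(plane(c,ap,.0,T).round(4).tolist(),plane(c,ap,.018,T).round(4).tolist())
cv2.imwrite("pics/wedge.png",np.hstack([o[1]["color"][0:300,150:490] for o in out]))
```

```text
17.3583
g0 [278 193] 2626 [100.9  28. ] [[265, 139], [264, 155], [291, 156], [264, 157], [270, 237], [293, 238], [290, 138]]
[[0.5538, 0.4193, 0.0], [0.5468, 0.4028, 0.0], [0.5756, 0.3931, 0.0], [0.546, 0.4006, 0.0], [0.5198, 0.3049, 0.0], [0.5466, 0.2956, 0.0], [0.5806, 0.4124, 0.0]] [[0.5574, 0.4203, 0.018], [0.5508, 0.4048, 0.018], [0.5779, 0.3956, 0.018], [0.5501, 0.4028, 0.018], [0.5254, 0.3125, 0.018], [0.5507, 0.3038, 0.018], [0.5827, 0.4139, 0.018]]
g1 [349 194] 2647 [ 28. 101.] [[345, 139], [338, 147], [336, 239], [358, 239], [365, 158], [338, 157], [365, 156], [366, 141]]
[[0.5619, 0.4176, 0.0], [0.5522, 0.4113, 0.0], [0.5206, 0.3027, 0.0], [0.5466, 0.295, 0.0], [0.5782, 0.3908, 0.0], [0.5492, 0.4004, 0.0], [0.5787, 0.393, 0.0], [0.5837, 0.409, 0.0]] [[0.5606, 0.4201, 0.018], [0.5515, 0.4141, 0.018], [0.5217, 0.3118, 0.018], [0.5463, 0.3045, 0.018], [0.576, 0.3948, 0.018], [0.5487, 0.4039, 0.018], [0.5765, 0.3969, 0.018], [0.5812, 0.412, 0.018]]
```

View pics/wedge.png

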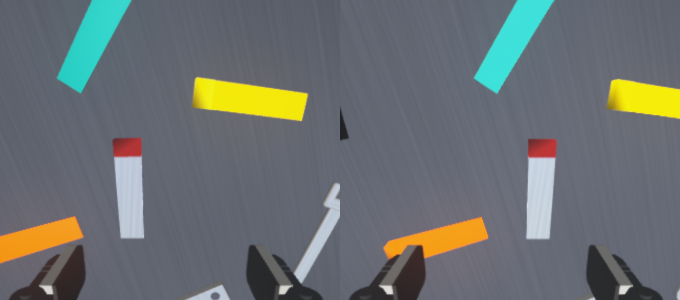

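In the crops the wedge has its red tail at (127,147) and (542,148) and its tip at (131,238) and (538,239); yellow and orange are clear of the fingers. I check the height by triangulation, then grip near the tail.

Run:
```python
from h import *
from bench import env
out=pickle.load(open("wedge.pkl","rb"))
# box corners in full-picture px: tail mid (top edge), red/steel border, tip mid
for nm,a,b in(("tail top",(277.3,138.5),(352,139)),("tip top",(281.5,237.8),(347.2,239.2))):
    print(nm,*tri([(o,d[0]) for o,d in(rays(out[0][1],[a],out[0][2]),rays(out[1][1],[b],out[1][2]))]))
tip=np.r_[.5338,.3008,0];td=np.r_[.0352,.1167,0];td/=np.linalg.norm(td)
q=down(perp(-td));p=tip+.093*td
env.move_pose(p+[0,0,.06],q)
print(env.line_to(p+[0,0,.004],v=.06,contact_N=8));env.dwell(.1);s=env.sense();print(s["ee_pos"]-p,s["contact_force"])
env.close(100);env.dwell(.1);s=env.sense();print(s["ee_pos"]-p,s["gripper_width"],s["gripper_force"],s["contact_force"])
env.line_to(p+[0,0,.08],v=.12);env.dwell(.2);s=env.sense();print(s["clock"],s["ee_pos"],s["gripper_width"],s["contact_force"])
c=env.camera("wrist");pickle.dump((c,toolT(s)),open("grip.pkl","wb"));cv2.imwrite("pics/grip.png",c["color"])
```

```text
tail top [0.56845169 0.41662498 0.0088505 ] 0.00010537942623865895
tip top [0.53397711 0.30111088 0.00398777] 0.00047781930304783166
False
[0.0005104  0.00030314 0.0046784 ] [-0.34913191 -0.62228108  0.00796496]
[0.00029147 0.00023268 0.00461415] 0.025233681679471837 99.44557785987854 [ 0.15830729 -0.83089281  5.31964763]
20.7917 [0.55978516 0.38926533 0.07847231] 0.024875627508752628 [ 0.07288668 -0.15617785 -3.12684227]
```

View pics/grip.png

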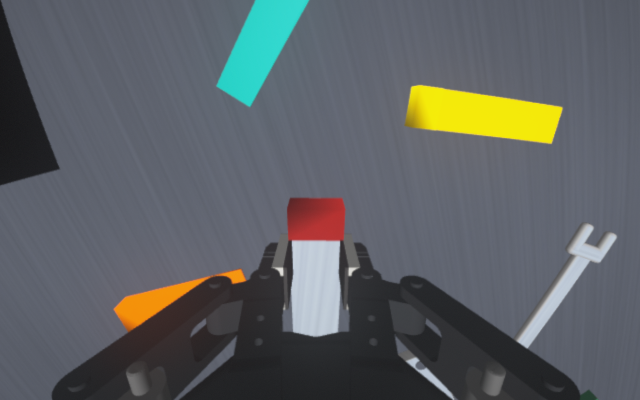

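The wedge is held straight, red tail at (316,218), and the force reading fits its 2.7 N weight. I lay it on the plate's bare end next.

Run:
```python
from h import *
from bench import env
p=BC+.151*bx
env.move_pose(p+[0,0,.08],qb)
env.line_to(p+[0,0,.024],v=.1);env.dwell(.2);s=env.sense();print((s["ee_pos"]-p),s["contact_force"])
h=env.line_to(p+[0,0,.0135],v=.012,contact_N=4);env.dwell(.1);s=env.sense();print(h,s["clock"],s["ee_pos"]-p,s["contact_force"],s["ft_torque"])
c=env.camera("wrist");c2=env.camera("side");pickle.dump((c,toolT(s)),open("lay.pkl","wb"))
u=project(c2,p)[0].astype(int);a=cv2.resize(c2["color"][u[1]-75:u[1]+55,u[0]-60:u[0]+90],None,fx=3,fy=3)
b=c["color"][10:400,160:500];cv2.imwrite("pics/lay.png",np.hstack([a,b]))
```

```text
[0.00092776 0.00022348 0.02504401] [ 0.59055778  0.02918636 -2.95348929]
True 23.4 [-9.74074992e-05 -4.13850999e-05  1.65738445e-02] [0.26519901 0.51715054 4.77881406] [-0.01430688  0.04048905  0.07750992]
```

View pics/lay.png

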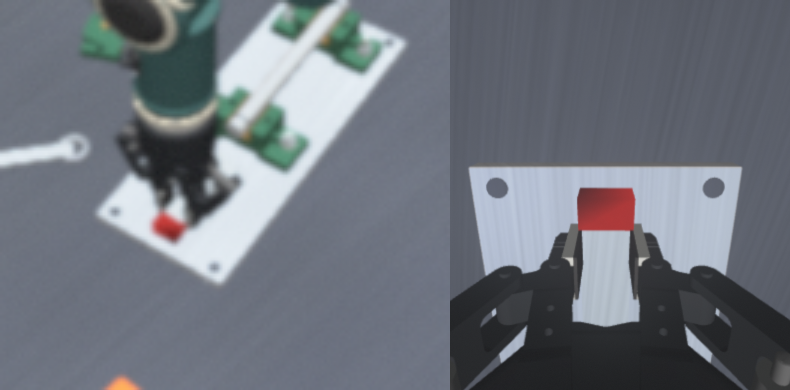

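The wedge lies flat at TCP z 0.0166, which is the table value plus 12 mm. It is central between the plate holes at columns 497 and 713. Now I push to first contact.

Run:
```python
from h import *
from bench import env
f=lambda x,z=.0168:BC+x*bx+[0,0,z]
def st(l):
    s=env.sense();e=s["ee_pos"]-BC;F=s["contact_force"];print(l,round(s["clock"],2),"x %.4f y %.4f z %.4f"%(e@bx,e@by,s["ee_pos"][2]),"Fx %.1f Fy %.1f Fz %.1f"%(F@bx,F@by,F[2]),round(s["gripper_width"],4))
env.line_to(f(.120),v=.05);env.dwell(.15);st("near")
x=.120
for x in np.arange(.118,.1019,-.002):
    h=env.line_to(f(x),v=.02);env.dwell(.05);s=env.sense();st(h)
    if s["contact_force"]@bx>8:break
```

```text
near 24.42 x 0.1194 y 0.0002 z 0.0166 Fx -2.5 Fy -0.6 Fz 2.4 0.0247
False 24.72 x 0.1183 y 0.0002 z 0.0166 Fx 1.8 Fy -0.3 Fz 1.0 0.0251
False 25.02 x 0.1161 y 0.0002 z 0.0166 Fx 1.7 Fy 0.3 Fz -0.8 0.025
False 25.32 x 0.1138 y 0.0002 z 0.0167 Fx -0.3 Fy -0.4 Fz -1.2 0.0252
False 25.62 x 0.1116 y 0.0002 z 0.0166 Fx -1.0 Fy -0.1 Fz -0.4 0.0248
False 25.92 x 0.1100 y 0.0002 z 0.0166 Fx 0.9 Fy 0.1 Fz -3.4 0.0246
False 26.22 x 0.1091 y 0.0002 z 0.0166 Fx 5.0 Fy -0.0 Fz -2.2 0.0248
False 26.52 x 0.1081 y 0.0001 z 0.0167 Fx 9.1 Fy 0.3 Fz -2.1 0.0252
```

```bash
python3 - <<'E'
from h import *
from bench import env
f=lambda x,z=.0168:BC+x*bx+[0,0,z]
def st(l):
    s=env.sense();e=s["ee_pos"]-BC;F=s["contact_force"];print(l,round(s["clock"],2),"x %.4f y %.4f z %.4f"%(e@bx,e@by,s["ee_pos"][2]),"Fx %.1f Fy %.1f Fz %.1f"%(F@bx,F@by,F[2]),round(s["gripper_width"],4));return e@bx,F@bx
ref=env.camera("side");w0=env.camera("wrist")
for x in np.arange(.104,.088,-.002):
    env.line_to(f(x),v=.02);env.dwell(.05);a,F=st(round(x,3))
    if a<.0962 or F>35:break
env.dwell(.2);st("settled")
new=env.camera("side");w1=env.camera("wrist")
pickle.dump((ref,w0,new,w1),open("push.pkl","wb"))
E
cat > meas.py <<'E'
from h import *
def lift(ref,new):
    A,B=[cv2.cvtColor(i["color"],cv2.COLOR_BGR2GRAY).astype(np.float32) for i in(ref,new)]
    for nm,x in(("fixed",-.14),("loose",.02)):
        for y in(.035,-.035,0):
            P=BC+x*bx+y*by+[0,0,.035];u=project(ref,[P,P+[0,0,.002]]);x0,y0=(u[0]-9).astype(int)
            w=cv2.createHanningWindow((20,20),cv2.CV_32F);s=slice(y0,y0+20),slice(x0,x0+20)
            (d,r)=cv2.phaseCorrelate(A[s],B[s],w);print(nm,y,"shift",np.round(d,2),"resp",round(r,2),"2mm lift =",(u[1]-u[0]).round(2))
def tail(c):
    h=cv2.cvtColor(c["color"],cv2.COLOR_BGR2HSV);m=((h[...,0]<8)|(h[...,0]>172))&(h[...,1]>120)&(h[...,2]>50)
    ct,ce,a=blob(c,m,(260,150,380,280));return ce.round(2),a
E
python3 - <<'E'
from meas import *
ref,w0,new,w1=pickle.load(open("push.pkl","rb"));lift(ref,new)
print([tail(c) for c in(pickle.load(open("grip.pkl","rb"))[0],pickle.load(open("lay.pkl","rb"))[0],w0,w1)])
p=project(ref,BC-.02*bx)[0].astype(int);s=np.s_[p[1]-65:p[1]+65,p[0]-65:p[0]+65]
cv2.imwrite("pics/push.png",cv2.resize(np.hstack([ref["color"][s],new["color"][s]]),None,fx=3,fy=3,interpolation=cv2.INTER_CUBIC))
E
```

```text
0.104 26.92 x 0.1066 y 0.0002 z 0.0166 Fx 10.0 Fy -0.8 Fz -2.2 0.0247
0.102 27.22 x 0.1048 y 0.0002 z 0.0167 Fx 10.8 Fy -0.2 Fz -1.9 0.0251
0.1 27.52 x 0.1030 y 0.0003 z 0.0166 Fx 10.9 Fy -0.0 Fz -3.0 0.0247
0.098 27.82 x 0.1010 y 0.0003 z 0.0166 Fx 12.5 Fy 0.4 Fz -1.0 0.0248
0.096 28.12 x 0.0991 y 0.0003 z 0.0166 Fx 12.7 Fy -0.8 Fz -2.2 0.0245
0.094 28.42 x 0.0971 y 0.0003 z 0.0166 Fx 13.2 Fy 0.3 Fz -1.0 0.0252
0.092 28.72 x 0.0951 y 0.0003 z 0.0166 Fx 12.7 Fy 0.8 Fz -2.3 0.0245
settled 28.92 x 0.0951 y 0.0003 z 0.0166 Fx 12.9 Fy 0.5 Fz -2.2 0.025
fixed 0.035 shift [-0.17  0.05] resp 0.95 2mm lift = [ 0.05 -0.41]
fixed -0.035 shift [ 0.02 -0.12] resp 1.02 2mm lift = [ 0.03 -0.41]
fixed 0 shift [-0.01 -0.01] resp 1.0 2mm lift = [ 0.04 -0.41]
loose 0.035 shift [-0.4 -0.1] resp 1.02 2mm lift = [ 0.03 -0.4 ]
loose -0.035 shift [ 0.72 -0.24] resp 0.72 2mm lift = [ 0.  -0.4]
loose 0 shift [ 0.35 -0.06] resp 0.75 2mm lift = [ 0.02 -0.4 ]
[(array([315.84, 218.78]), np.int32(2346)), (array([315.94, 219.28]), np.int32(2259)), (array([316.49, 219.66]), np.int32(2205)), (array([316.53, 219.68]), np.int32(2198))]
```

Run:
```python
from h import *
from bench import env
d=pickle.load(open("d0.pkl","rb"));ref,w0,new,w1=pickle.load(open("push.pkl","rb"))
S=[env.camera("side") for _ in range(8)];Tp=[env.camera("top") for _ in range(8)]
pickle.dump((S,Tp),open("dep.pkl","wb"));print(env.sense()["clock"])
g=lambda c:(lambda h:(h[...,0]>50)&(h[...,0]<90)&(h[...,1]>70))(cv2.cvtColor(c["color"],cv2.COLOR_BGR2HSV))
for n,a0,L in(("side",[d["side"]],S),("side-ref",[ref],S),("top",[d["top"]],Tp)):
    M,o=cam(L[0]);D0=np.mean([c["depth"] for c in a0],0);D1=np.mean([c["depth"] for c in L],0);sd=np.std([c["depth"] for c in L],0)
    for nm,x in(("fixed",-.14),("loose",.02)):
        u=project(L[0],[BC+(x+sx*.03)*bx+y*by+[0,0,.03] for sx in(-1,1) for y in(-.065,.065)]);b=np.r_[u.min(0),u.max(0)].astype(int);s=np.s_[b[1]:b[3],b[0]:b[2]]
        k=g(a0[0])[s]&g(L[0])[s]&(D0[s]>0)&(D1[s]>0);df=(D1-D0)[s][k];df=df[abs(df)<.006]
        vz=M[2,2]
        print(n,nm,k.sum(),len(df),"ddepth mm med %.2f mean %.2f se %.2f"%(np.median(df)*1e3,df.mean()*1e3,df.std()/max(1,len(df))**.5*1e3),"noise",(sd[s][k].mean()*1e3).round(2),"depth per mm lift",vz.round(2))
    c=L[0]
cc=S[0];p=project(cc,BC-.02*bx)[0].astype(int);s=np.s_[p[1]-65:p[1]+65,p[0]-65:p[0]+65]
cv2.imwrite("pics/push.png",cv2.resize(np.hstack([ref["color"][s],cc["color"][s]]),None,fx=3,fy=3,interpolation=cv2.INTER_CUBIC))
```

```text
29.8167
side fixed 199 181 ddepth mm med -0.13 mean -0.32 se 0.22 noise 10.02 depth per mm lift -0.78
side loose 113 101 ddepth mm med -0.90 mean -1.11 se 0.24 noise 10.54 depth per mm lift -0.78
side-ref fixed 205 189 ddepth mm med -0.18 mean -0.27 se 0.19 noise 9.81 depth per mm lift -0.78
side-ref loose 116 106 ddepth mm med -1.58 mean -1.00 se 0.27 noise 10.33 depth per mm lift -0.78
top fixed 404 378 ddepth mm med -0.02 mean 0.08 se 0.13 noise 17.99 depth per mm lift -0.99
top loose 296 71 ddepth mm med -1.12 mean -1.09 se 0.29 noise 11.05 depth per mm lift -0.99
```

View pics/push.png

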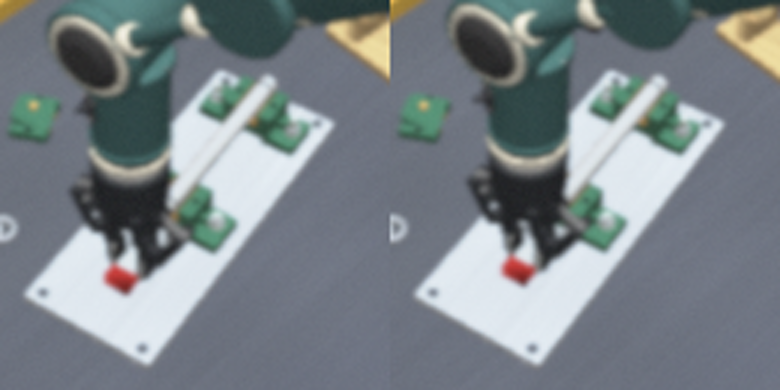

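The wedge is in and the shaft is still seated, though depth suggests the lift is slightly under 2 mm (about 1.4 ± 0.4, against 1.8 to 2.0 from geometry). I nudge it about 1.5 mm further, check the hold and hand in.

Run:
```python
from meas import *
from bench import env
env.line_to(BC+.0905*bx+[0,0,.0168],v=.015);env.dwell(.5)
s=env.sense();e=s["ee_pos"]-BC;F=s["contact_force"];x=e@bx;print(s["clock"],x,F@bx,F[2],s["gripper_width"],tail(env.camera("wrist")),"lift est",(.111-x)/8*1e3,(.109-x)/8*1e3)
print(env.finish_job())
```

```text
30.5667 0.09372874007781237 13.558985111191548 -1.7052709560876371 0.024772704339060078 (array([316.49, 219.63]), np.int32(2204)) lift est 2.1589074902734535 1.9089074902734533
the job is handed in; nothing more can be done
None
```

The job is handed in: the shaft sits in both saddles about 1 mm off centre, and the wedge is still gripped under the loose pedestal. Lift is about 1.9–2.2 mm estimated from the wedge travel; a noisy camera-depth check (±0.4 mm) just before the last 1.5 mm of push read lower, about 1.1–1.4 mm.

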